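# Lock the axle of the robot-car wheel stand

### The job

Lock the wheel stand so that the wheel cannot turn: with the fingertips push the post on the wooden disc round until the disc's slot faces the steel bar, then push the bar's tab until the bar has gone fully home into the slot, its tab up against the two stop posts. Only push: do not lift the bar out of its channel, and leave the loose screwdriver, spare wheel and gearmotor where they lie. Finish with the hand clear.

Things in the scene. Friction and masses are not known exactly. Their poses are not given: they have to be found in the camera images.
- stand: Fixed stand, black base plate 12 mm thick, 170 mm square under the disc, with an 80 mm wide arm to y = -195 mm under the bar's channel. Origin on the table straight below the disc's axis, z up. The channel lies along the stand's own y axis, on the -y side: the bar is pushed in the stand's +y direction, towards the axis. Place and yaw vary.
- disc (a joint): Turn of the plywood disc about its upright axis, rad, counter-clockwise from above positive, no end stops (2 pi is one turn). 0 or 2 pi: slot facing the bar (stand's -y), post opposite (+y). Friction about 0.06 N m: it stays where left. Disc: radius 75 mm, z = 14 to 24 mm. A yellow and black car wheel, 66 mm diameter, nut top at z = 64 mm, is fixed on its middle and turns with it.
- slot (a point): Middle of the slot's mouth at the disc's rim, 75 mm from the axis, z = 24 mm (disc's top face); turns with the disc. The only slot: 16 mm wide, from the rim inwards to 50 mm from the axis.
- gate (a point): Fixed point of the stand, 75 mm from the axis on the channel's centre line, z = 24 mm: where the slot's mouth lies when lined up with the bar.
- post (a point): Centre of the top of the aluminium finger post on the disc: upright cylinder 20 mm in diameter, from z = 24 to 60 mm, 62 mm from the axis, diametrically opposite the slot. Pushing it sideways turns the disc.
- bar: Steel bar, loose in the open channel, 12 x 12 mm, 100 mm long along its y axis (parallel to the stand's y), about 0.16 kg. Origin: centre of its underside, at z = 12 mm. Nose: 90 degree wedge, tip 50 mm from the origin at +y; it centres an error of a few mm itself, but the disc's rim blocks it elsewhere. Origin starts 131 to 143 mm from the axis; 103 mm when fully home.
- tab (a point): Centre of the outer (-y) face of the upright tab on the bar's outer end, 50 mm from the bar's origin, z = 34 mm. Tab: 34 mm wide, 8 mm thick, z = 24 to 46 mm. Push here in the stand's +y direction.
- stops (a point): Fixed point midway between the two aluminium stop posts, on their outer faces, 145 mm from the axis, z = 34 mm; the tab's inner face meets them when home. Each post is 11 mm wide and 12 mm thick, 14 mm apart, top at z = 46 mm. From them the channel's two rails run inwards to 84 mm from the axis, 14 mm apart, tops at z = 22 mm.
- screwdriver: Loose screwdriver with red handle, lying on the table beside the stand; not to be moved. Origin on the table under it; handle to its -x.
- spare_wheel: Loose spare car wheel lying flat on the table, 66 mm diameter, 26 mm high, origin centre of underside; not to be moved.
- gearmotor: Loose small yellow gearmotor on the table, about 90 x 37 x 19 mm, origin centre of underside; not to be moved.
There are look-alikes about, which are no part of the job. Of the things that look like the bar, the largest one is meant.

How it is judged:
By the outcome, as a careful person would: the job done as asked, in the order asked, and still so for the second after the job is handed in, with the robot touching nothing.
It also fails if it takes over 64 s, if anything falls off the work surface, if the arm or the gripper's body presses on something with over 40 N, if the wrist force passes 120 N, or if a joint passes its speed limit or range.

### The arm

A 6-joint arm with a two-finger parallel gripper is mounted at the origin on the work surface. World frame = base frame: x ahead of the robot, y to its left, z up, the work surface at z = 0. Lengths are in m, angles in rad, forces in N, time in s.
With the tool pointing down it reaches from about 0.275 to 1 m from the base axis. Payload 8.4 kg.
Tool frame: the origin (TCP) lies on the centre line of the jaws, within the pads' length; the fingertips stand 17 mm ahead of it and the grasp point (between the pads) lies 2 mm behind it (bot.tcp_to_tips is the y of the fingertips in the tool frame, in m); y points along the fingers, z is the direction in which the jaws open and shut, and the axes are right-handed (so a half turn about y gives the same grasp; the last joint's range is limited). The gripper opens to 85 mm and grips with 20 to 120 N. Pads are 22 mm wide; open, the fingers measure 114 mm over their backs; the gripper's body (76 mm by 85 mm) begins 54 mm behind the grasp point. The pads swing forward as they close: fully open they stand 13 mm farther back than shut.
Start: joints at [-1.275, 0.353, 1.633, -0, 1.155, -0.002], TCP at [0.183, -0.597, 0.248] pointing down, gripper open.
Joint ranges: [-2.63, 2.63], [-0.92, 2.1], [0.06, 2.66], [-1.3, 4.44], [0, 2.69], [-3.02, 3.02]. Speed limits (rad/s): [2.22, 2.22, 2.79, 3.14, 3.14, 3.14].

### API

Orientations are given as a unit quaternion [x, y, z, w].
In Python, from workcell import bot, hand, kinematics, get_obs, vision, hand_in gives the robot as it stands. The module is installed in compiled form; this text tells all that it offers. Calls block until the motion is done:
- bot.reach(position, orientation): joint-space move of the TCP to a pose.
- bot.servo_line(position, ori=None, velocity=0.15): straight line of the TCP; ori=None keeps the orientation; velocity is the mean speed in m/s.
- bot.goto_joints(angles): joint-space move.
- hand.move_gripper(opening, strength=None): finger opening in m; strength is the grip in N (None keeps the last); returns when the fingers have stopped.
- bot.dwell(seconds).
- kinematics.solve_ik(position, orientation): joint angles nearest the present ones, or None.
- get_obs(): the state.
- vision.read_camera(name): name is "side" or "top"; returns a dict with "frame" (400x640x3 uint8, red, green, blue), "intrinsics" (3x3 intrinsics, pixels), "view" (4x4, takes a point from world to camera coordinates). Camera axes: x right, y down, z forward; pixel columns grow to the right and rows downward; lengths in m; the calibration is good to about 2 mm. A picture is of the moment at which its call begins. There is no depth.
A pose or a line that the arm cannot do raises bot.IKError and nothing moves.
- hand_in(): hands the job in, once; it reports no verdict.
The state is a dict: "time_s": time; "joint_pos": joint angles; "joint_vel": joint speeds; "joint_efforts": joint torques, N m; "position": TCP position; "orientation": TCP orientation; "wrist_force": force on the tool from outside, world axes, zero at the start; "ft_torque": the same for the moment, N m; "gripper_width": finger opening in m.
Only numpy, scipy, OpenCV 4.12 (cv2) and the standard library are available. Lean on these libraries where they do the work, as an engineer would, in place of code of your own. Each camera call takes 0.05 s, during which the arm holds its last target.

## Working session

There is one attempt and no reset: what is moved stays moved. The work goes in short steps, each a Python script; the robot and the scene stay as the last script left them, time stands still between calls to the robot, and variables do not carry over. Pictures are saved under pics/ and viewed, and the job is handed in when it is done.

```bash
mkdir -p pics && python3 - <<'E'
from workcell import bot, hand, kinematics, get_obs, vision
import cv2, numpy as np
for n in ("top","side"):
    d=vision.read_camera(n)
    cv2.imwrite(f"pics/{n}0.png",d["frame"][:,:,::-1])
    np.savez(f"{n}0.npz",**d)
    print(n,np.round(d["intrinsics"],1).tolist(),np.round(d["view"],3).tolist())
o=get_obs(); print({k:np.round(v,3).tolist() for k,v in o.items()}, bot.tcp_to_tips)
E
```

```text
top [[472.6, 0.0, 317.4], [0.0, 472.6, 200.8], [0.0, 0.0, 1.0]] [[-0.018, -1.0, -0.019, 0.027], [-0.996, 0.019, -0.091, 0.541], [0.092, 0.017, -0.996, 0.922], [0.0, 0.0, 0.0, 1.0]]
side [[464.5, 0.0, 318.1], [0.0, 464.5, 197.5], [0.0, 0.0, 1.0]] [[-0.824, -0.567, -0.003, 0.46], [-0.315, 0.463, -0.828, 0.235], [0.471, -0.681, -0.561, 0.918], [0.0, 0.0, 0.0, 1.0]]
{'time_s': 0.1, 'joint_pos': [-1.275, 0.354, 1.634, 0.0, 1.155, -0.002], 'joint_vel': [0.001, -0.002, -0.002, -0.0, -0.001, -0.001], 'joint_efforts': [-0.003, -60.636, -34.282, -0.0, 0.004, 0.0], 'position': [0.183, -0.597, 0.248], 'orientation': [-0.105, 0.7, -0.699, 0.105], 'wrist_force': [0.525, -0.762, -0.947], 'ft_torque': [-0.023, -0.032, 0.032], 'gripper_width': 0.085} 0.017
```

View pics/top0.png

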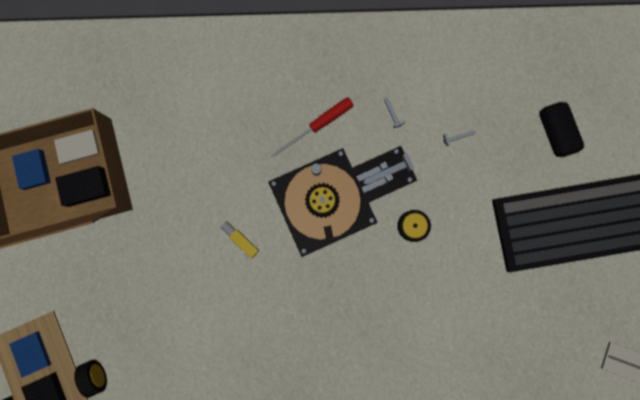

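View pics/side0.png

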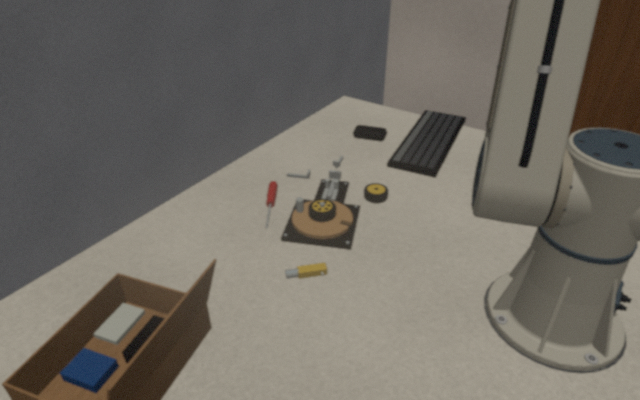

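The top view shows the stand with its disc at about (322,203), the post at (316,169), the slot at (328,232) and the bar and tab at about (385,175) to (408,160). The screwdriver is at (315,125) and the spare wheel at (414,226). I'll zoom in and measure these.

```bash
cat > h.py <<'E'
import numpy as np, cv2
def ray(d,uv,z):
    K=d["intrinsics"];V=d["view"];R=V[:3,:3];t=V[:3,3]
    c=-R.T@t; uv=np.atleast_2d(np.asarray(uv,float))
    r=(np.linalg.inv(K)@np.c_[uv,np.ones(len(uv))].T).T@R
    return c+r*((z-c[2])/r[:,2])[:,None]
def proj(d,p):
    p=np.atleast_2d(p);V=d["view"];q=p@V[:3,:3].T+V[:3,3];q=q@d["intrinsics"].T
    return q[:,:2]/q[:,2:]
E
python3 - <<'E'
import numpy as np,cv2
from h import *
d=dict(np.load("top0.npz")); f=d["frame"]
hsv=cv2.cvtColor(f,cv2.COLOR_RGB2HSV)
print("disc hsv",hsv[215,300],"bg",hsv[300,300],"plate",hsv[240,305],"bar",hsv[176,380],"post",hsv[169,316])
m=((hsv[...,0]>5)&(hsv[...,0]<20)&(hsv[...,1]>80)&(hsv[...,2]>100)).astype(np.uint8)
m[:, :260]=0;m[:,380:]=0;m[:150]=0
n,l,s,c=cv2.connectedComponentsWithStats(m);i=1+s[1:,4].argmax();print(s[i],c[i])
cs,_=cv2.findContours((l==i).astype(np.uint8),cv2.RETR_EXTERNAL,cv2.CHAIN_APPROX_NONE)
ct=max(cs,key=cv2.contourArea)[:,0,:]; P=ray(d,ct,0.024)[:,:2]
# circle fit robust
from scipy.optimize import least_squares
r=least_squares(lambda q:np.hypot(P[:,0]-q[0],P[:,1]-q[1])-q[2],[*P.mean(0),.075],loss='soft_l1',f_scale=.001);print("disc",r.x)
b=(hsv[...,2]<60).astype(np.uint8);b[:,:262]=0;b[:,425:]=0;b[:145]=0;b[262:]=0
n,l,s,c=cv2.connectedComponentsWithStats(b);i=1+s[1:,4].argmax();print(s[i])
cs,_=cv2.findContours((l==i).astype(np.uint8),cv2.RETR_EXTERNAL,cv2.CHAIN_APPROX_NONE)
hh=cv2.convexHull(max(cs,key=cv2.contourArea));ap=cv2.approxPolyDP(hh,4,True)[:,0];print(ap.tolist());print(ray(d,ap,.012).round(4).tolist())
cv2.imwrite("pics/topz.png",cv2.resize(f[140:265,260:425,::-1],None,fx=4.6,fy=4.6,interpolation=cv2.INTER_CUBIC))
d=dict(np.load("side0.npz"))
cv2.imwrite("pics/sidez.png",cv2.resize(d["frame"][145:255,260:400,::-1],None,fx=5,fy=5,interpolation=cv2.INTER_CUBIC))
E
```

```text
disc hsv [ 16 104 144] bg [ 28  22 137] plate [150  18  29] bar [105  30 121] post [106  26 126]
[ 285  164   75   75 3262] [322.0193133 201.718271 ]
disc [0.54141614 0.00754064 0.07408328]
[ 269  147  147  109 3240]
[[400, 147], [415, 180], [376, 222], [301, 255], [269, 182], [341, 149]]
[[0.6503, -0.1541, 0.012], [0.5816, -0.1822, 0.012], [0.4978, -0.1007, 0.012], [0.4342, 0.0518, 0.012], [0.5835, 0.1151, 0.012], [0.6488, -0.0334, 0.012]]
```

View pics/topz.png

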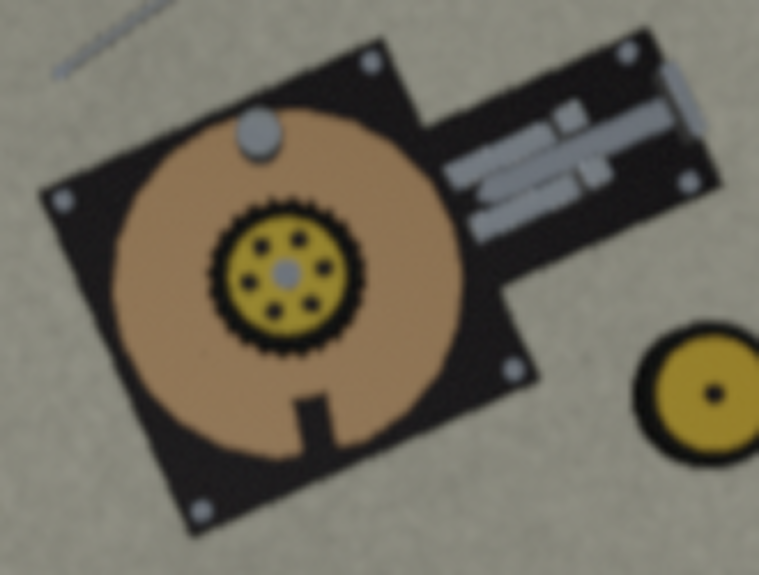

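View pics/sidez.png

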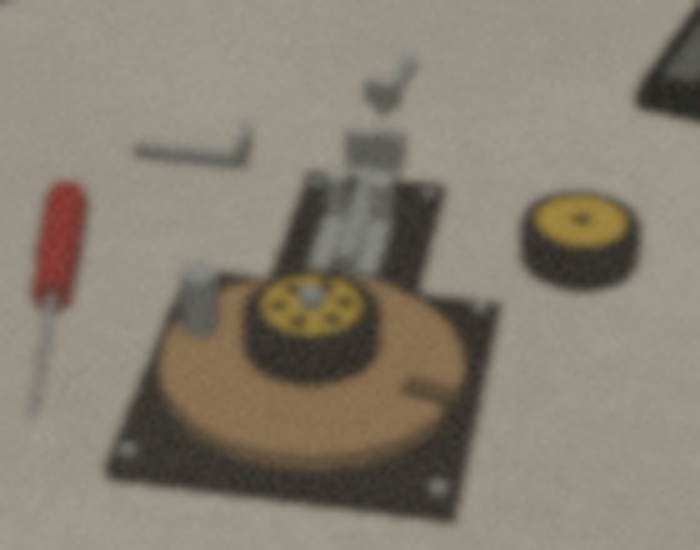

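The zoomed views agree with each other: disc slot lower centre, post at the top, bar in its channel to the upper right with the tab at its end. The two small L-shaped parts off the stand are the look-alikes. Next I'll measure the yaw from the plate's screw heads, then the post, slot and tab.

```bash
python3 - <<'E'
import numpy as np,cv2
from h import *
from workcell import get_obs
d=dict(np.load("top0.npz"));s=dict(np.load("side0.npz")); f=d["frame"].astype(float)
full=lambda z:np.array([260,140])+(np.array(z,float)+.5)/4.6-.5
g=f.mean(2)
def cen(zp,r,lo):  # intensity centroid of bright blob on black plate
    u,v=full(zp);ui,vi=int(round(u)),int(round(v));yy,xx=np.mgrid[vi-r:vi+r+1,ui-r:ui+r+1]
    w=np.clip(g[vi-r:vi+r+1,ui-r:ui+r+1]-lo,0,None);return np.array([(w*xx).sum(),(w*yy).sum()])/w.sum()
S=np.array([cen(z,2,40) for z in [(63,200),(372,62),(514,369),(201,510),(628,52),(689,182)]])
W=ray(d,S,.013)[:,:2];print(W.round(4).tolist())
c=W[:4].mean(0);print("centre",c, "sides",[np.linalg.norm(W[i]-W[(i+1)%4]).round(4) for i in range(4)])
for a,b in((0,1),(3,2),(1,4)): pass
dirs=[W[1]-W[0],W[2]-W[3],W[4:].mean(0)-c]
print("arm dir deg",[np.degrees(np.arctan2(v[1],v[0])).round(2) for v in dirs])
dirs2=[W[1]-W[2],W[0]-W[3],W[4]-W[5]]
print("perp deg-90",[np.degrees(np.arctan2(v[1],v[0])).round(2)-90 for v in dirs2])
hub=ray(d,full((287,273)),.064)[0,:2];print("nut",hub)
post=ray(d,full((260,131)),.060)[0,:2];dc=np.array([.5414,.0075])
sl_m=ray(d,full((319,452)),.024)[0,:2];sl_i=ray(d,full((312,397)),.024)[0,:2]
for n,p in(("post",post),("slotmouth",sl_m),("slotinner",sl_i)):
  for cc in(c,dc): v=p-cc;print(n,p.round(4),np.linalg.norm(v).round(4),np.degrees(np.arctan2(v[1],v[0])).round(1))
for n,zp,z in(("tabtop outer edge mid",(690,97),.046),("tab top",(684,100),.046)):
  p=ray(d,full(zp),z)[0,:2];v=p-c;print(n,p.round(4),np.linalg.norm(v).round(4),np.degrees(np.arctan2(v[1],v[0])).round(1))
# side view post top
fs=lambda z:np.array([260,145])+(np.array(z,float)+.5)/5-.5
print("side post",ray(s,fs((199,271)),.060)[0,:2],"nut",ray(s,fs((312,295)),.064)[0,:2])
E
```

```text
[[0.5811, 0.1064], [0.6403, -0.0316], [0.5021, -0.091], [0.4432, 0.047], [0.6423, -0.1453], [0.5834, -0.1706]]
centre [0.54167982 0.00772079] sides [np.float64(0.1501), np.float64(0.1504), np.float64(0.1501), np.float64(0.1501)]
arm dir deg [np.float64(-66.77), np.float64(-66.9), np.float64(-66.74)]
perp deg-90 [np.float64(-66.72), np.float64(-66.7), np.float64(-66.78999999999999)]
nut [0.54165171 0.00706148]
post [0.6025 0.0174] 0.0616 9.0
post [0.6025 0.0174] 0.0619 9.2
slotmouth [ 0.4674 -0.005 ] 0.0754 -170.3
slotmouth [ 0.4674 -0.005 ] 0.0751 -170.4
slotinner [ 0.4912 -0.0025] 0.0515 -168.6
slotinner [ 0.4912 -0.0025] 0.0511 -168.8
tabtop outer edge mid [ 0.6156 -0.1665] 0.1893 -67.0
tab top [ 0.6144 -0.1639] 0.1864 -67.0
side post [0.6033532  0.01687792] nut [0.54185322 0.00729943]
```

Everything measured matches the given sizes:

| Quantity | Measured | Given |
|---|---|---|
| Post radius | 62 mm | 62 mm |
| Slot mouth from axis | 75 mm | 75 mm |
| Screw square | 150 mm | none given |

Post and nut positions agree between the two views to about 1 mm. The axis is at (0.5416, 0.0075), the channel direction is -66.77°, and the post must go from 9.2° to 113.2°. I'll check reach before moving.

```bash
cat >> h.py <<'E'
C=np.array([.5416,.0075]); ARM=np.radians(-66.77); GOAL=ARM+np.pi
from scipy.spatial.transform import Rotation
def quat(a):  # tool down, jaw (tool z) along world angle a
    y=np.array([0,0,-1.]);z=np.array([np.cos(a),np.sin(a),0]);x=np.cross(y,z)
    return Rotation.from_matrix(np.c_[x,y,z]).as_quat()
def pol(r,a,z): return np.array([C[0]+r*np.cos(a),C[1]+r*np.sin(a),z])
E
python3 - <<'E'
from h import *
from workcell import kinematics,bot,get_obs
for off in(90,-90):
  for a in(9,40,80,121):
    q=kinematics.solve_ik(pol(.062,np.radians(a),.049),quat(np.radians(a+off)));print(off,a,None if q is None else np.round(q,2))
for off in(90,-90):
  for r in(.215,.164):
    q=kinematics.solve_ik(pol(r,ARM,.040),quat(ARM+np.radians(off)));print("tab",off,r,None if q is None else np.round(q,2))
E
```

```text
90 9 [ 0.03  0.57  1.81 -0.    0.76 -1.7 ]
90 40 [ 0.08  0.55  1.84 -0.    0.75 -2.19]
90 80 [ 0.12  0.52  1.92 -0.    0.71 -2.85]
90 121 [ 0.12  0.47  2.01 -0.    0.66  2.72]
-90 9 [ 0.03  0.57  1.81 -0.    0.76  1.44]
-90 40 [ 0.08  0.55  1.84 -0.    0.75  0.95]
-90 80 [ 0.12  0.52  1.92 -0.    0.71  0.3 ]
-90 121 [ 0.12  0.47  2.01 -0.    0.66 -0.43]
tab 90 0.215 [-0.3   0.64  1.7  -0.    0.81 -0.7 ]
tab 90 0.164 [-0.23  0.6   1.77 -0.    0.77 -0.64]
tab -90 0.215 [-0.3   0.64  1.7  -0.    0.81  2.44]
tab -90 0.164 [-0.23  0.6   1.77 -0.    0.77  2.5 ]
```

```bash
python3 - <<'E'
from h import *
from workcell import bot,hand,get_obs
A0=np.radians(9.2);o=lambda a:quat(a-np.pi/2)
hand.move_gripper(.038)
bot.reach(pol(.062,A0,.15),o(A0))
print("t",get_obs()["time_s"],get_obs()["position"].round(4) if hasattr(get_obs()["position"],"round") else get_obs()["position"],get_obs()["gripper_width"])
for z in(.09,.07,.052):
    bot.servo_line(pol(.062,A0,z),velocity=.08);s=get_obs();print(z,np.round(s["wrist_force"],1),round(s["time_s"],2))
    if np.abs(s["wrist_force"]).max()>10:break
E
```

```text
t 3.275 [0.6029 0.0166 0.1501] 0.03802545963005005
0.09 [-0.6 -0.9  0.9] 4.17
0.07 [ 0.6 -0.3 -0.4] 4.58
0.052 [-0.7  0.5 -0.9] 4.95
```

```bash
python3 - <<'E'
from h import *
from workcell import bot,hand,get_obs,vision
o=lambda a:quat(a-np.pi/2)
A1=np.degrees(GOAL)+8.35
mx=0
seq=list(np.linspace(9.2,A1-4,11)[1:])+[A1-2,A1]
for a in seq:
    r=np.radians(a)
    bot.servo_line(pol(.062,r,.052),o(r),velocity=.05);s=get_obs()
    F=np.array(s["wrist_force"]);mx=max(mx,np.linalg.norm(F));print(round(a,1),F.round(1))
    if np.linalg.norm(F)>25: print("STOP");break
else:
    # back off so trailing pad leaves post, then up
    r=np.radians(A1-8.35);bot.servo_line(pol(.062,r,.052),o(r),velocity=.05)
    bot.servo_line(pol(.062,r,.14),velocity=.15)
    bot.reach(pol(.25,ARM,.15),quat(ARM+np.pi/2))
print(mx,get_obs()["time_s"])
for n in("top","side"):
    d=vision.read_camera(n);np.savez(n+"1.npz",**d)
    z=d["frame"][140:265,260:425] if n=="top" else d["frame"][145:255,260:400]
    cv2.imwrite(f"pics/{n}1z.png",cv2.resize(z[:,:,::-1],None,fx=4.6 if n=="top" else 5,fy=4.6 if n=="top" else 5,interpolation=cv2.INTER_CUBIC))
E
```

```text
20.0 [-0.2  0.2 -0.1]
30.9 [ 0.4 -0.2 -0.2]
41.7 [ 0.4 -0.   0.2]
52.6 [ 0.1 -0.2 -0.1]
63.4 [ 0.3  0.2 -0.3]
74.2 [-1.4 -0.2 -0.2]
85.1 [ 0.1  0.6 -0.3]
95.9 [-0.3 -0.6  0.9]
106.7 [-0.5 -0.5  0.4]
117.6 [ 0.3 -0.   0.5]
119.6 [1.  0.4 0.4]
121.6 [1.  0.3 0.2]
1.3962948306105514 11.5417
```

View pics/top1z.png

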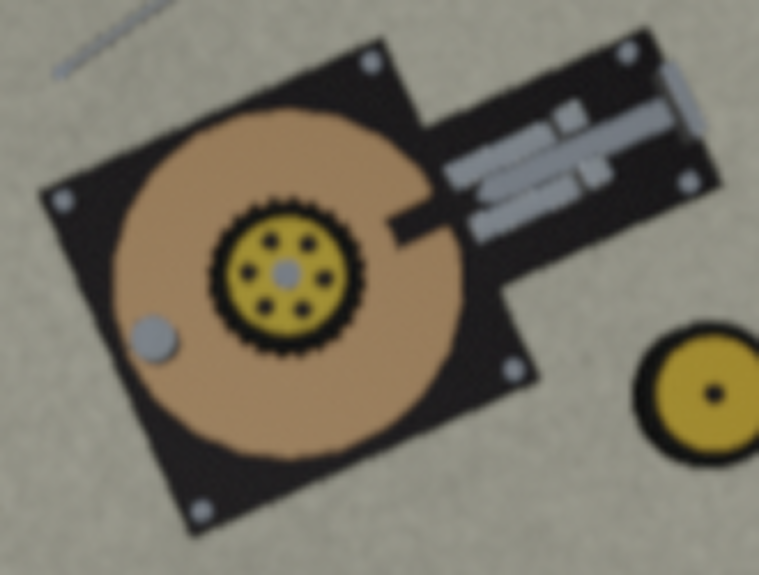

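View pics/side1z.png

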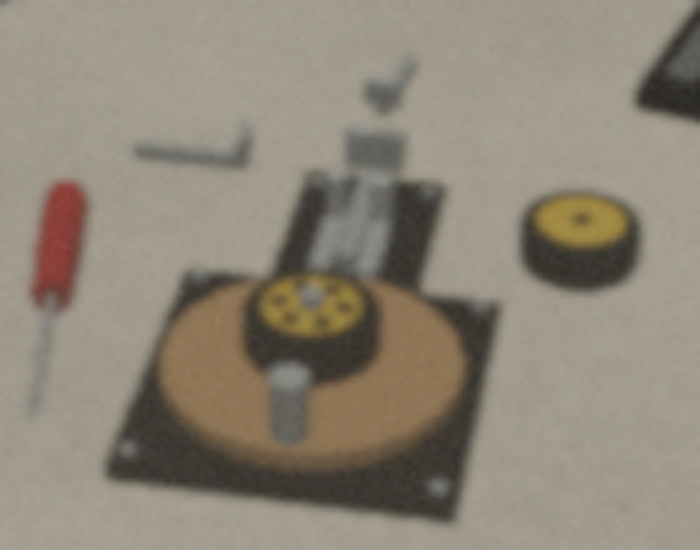

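The slot at about (415,218) in the crop now faces the bar, and the post at (154,338) is opposite it. I'll measure the angle and check where the hand is, since it isn't visible in this crop.

```bash
python3 - <<'E'
from h import *
from workcell import get_obs
d=dict(np.load("top1.npz"));s=dict(np.load("side1.npz"))
full=lambda z:np.array([260,140])+(np.array(z,float)+.5)/4.6-.5
fs=lambda z:np.array([260,145])+(np.array(z,float)+.5)/5-.5
for n,p in(("post",ray(d,full((154.5,338)),.06)),("postside",ray(s,fs((290,377)),.06)),("slotmouth",ray(d,full((441,206)),.024)),("slot inner",ray(d,full((393,233)),.024))):
    v=p[0,:2]-C;print(n,np.linalg.norm(v).round(4),np.degrees(np.arctan2(v[1],v[0])).round(1))
print(np.degrees(GOAL),get_obs()["position"],get_obs()["time_s"])
cv2.imwrite("pics/top1.png",d["frame"][:,:,::-1])
E
```

```text
post 0.0613 114.9
postside 0.0618 114.5
slotmouth 0.0751 -64.8
slot inner 0.051 -66.3
113.23 [ 0.64003782 -0.22051683  0.14992546] 11.6417
```

View pics/top1.png

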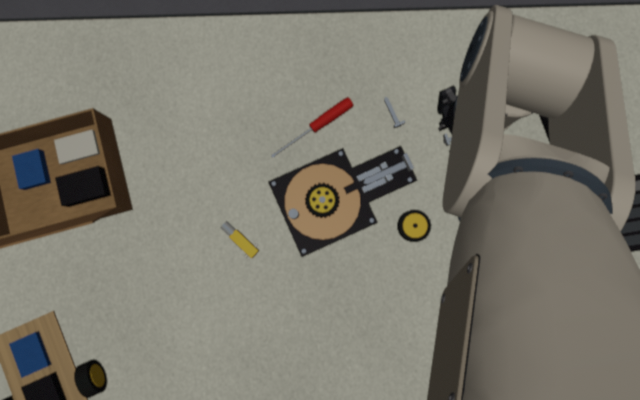

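The disc is about 1.3° past nominal, which is 1.7 mm at the rim and inside the ±2 mm slot clearance plus the wedge's self-centring. The scene looks untouched. Before descending I'll check clearance around the tab.

```bash
python3 - <<'E'
from h import *
d=dict(np.load("top0.npz"));u=np.array([np.cos(ARM),np.sin(ARM)]);n=np.array([-u[1],u[0]])
for nm,uv,z in(("boltA tip",(474,132),.01),("boltA head",(446,138),.02),("boltB head",(399,126),.02),("spare",(414,226),.026),("tab",(408.5,161),.046)):
    v=ray(d,uv,z)[0,:2]-C;print(nm,"along",round(v@u,3),"lat",round(v@n,3))
E
```

```text
boltA tip along 0.343 lat 0.002
boltA head along 0.282 lat 0.013
boltB head along 0.206 lat 0.075
spare along 0.146 lat -0.121
tab along 0.187 lat -0.0
```

```bash
python3 - <<'E'
from h import *
from workcell import bot,hand,get_obs,vision
hand.move_gripper(0)
bot.reach(pol(.215,ARM,.12),quat(ARM+np.pi/2))
bot.servo_line(pol(.215,ARM,.043),velocity=.1)
s=get_obs();print(s["gripper_width"],np.round(s["wrist_force"],1),s["time_s"])
u=np.array([np.cos(ARM),np.sin(ARM)])
r=.215;
while r>.158:
    r-=.005 if r>.172 else .0015
    bot.servo_line(pol(r,ARM,.043),velocity=.03);s=get_obs()
    F=np.array(s["wrist_force"]);f=F[:2]@u;ra=(np.array(s["position"])[:2]-C)@u
    print(round(r,4),round(ra,4),"Fback",round(f,1),F.round(1))
    if f>18 or np.linalg.norm(F)>30: print("contact stop");break
print(s["time_s"])
E
```

```text
-0.00020549538021672246 [-0.3  0.2  0.6] 13.3083
0.21 0.2098 Fback 0.4 [ 0.6 -0.2 -0.6]
0.205 0.2048 Fback -0.0 [-1.3 -0.5 -0.4]
0.2 0.1997 Fback -0.3 [-0.7  0.1  0.1]
0.195 0.1947 Fback 0.2 [-0.3 -0.3 -1.2]
0.19 0.1897 Fback -0.2 [0.2 0.3 0.7]
0.185 0.1847 Fback -0.1 [-0.6 -0.1  0.1]
0.18 0.1797 Fback -1.5 [-0.9  1.3 -0.9]
0.175 0.1747 Fback -0.5 [ 0.4  0.7 -0.1]
0.17 0.1697 Fback 0.5 [-0.1 -0.5 -1. ]
0.1685 0.1684 Fback -0.1 [-0.2  0.  -0.2]
0.167 0.1669 Fback -0.3 [-0.9 -0.   0.9]
0.1655 0.1653 Fback -0.2 [-0.1  0.2  0.1]
0.164 0.1644 Fback 3.9 [ 1.4 -3.6 -1.4]
0.1625 0.1643 Fback 11.4 [  3.4 -10.9  -4.6]
0.161 0.1642 Fback 18.0 [  4.5 -17.6  -7.2]
0.1595 0.1641 Fback 25.4 [  5.7 -25.2  -8.7]
contact stop
17.9083
```

Firm resistance came at 164.1 mm. The expected value is 153 + 11 = 164 mm, so the bar appears to be home. I'll back off, clear the hand and look.

```bash
python3 - <<'E'
from h import *
from workcell import bot,hand,get_obs,vision
bot.servo_line(pol(.20,ARM,.043),velocity=.05)
bot.servo_line(pol(.20,ARM,.15),velocity=.15)
bot.reach(pol(.29,ARM,.18),quat(ARM+np.pi/2))
print(get_obs()["time_s"])
for n in("top","side"):
    d=vision.read_camera(n);np.savez(n+"2.npz",**d)
    z=d["frame"][140:265,260:425] if n=="top" else d["frame"][145:255,260:400]
    cv2.imwrite(f"pics/{n}2z.png",cv2.resize(z[:,:,::-1],None,fx=4.6 if n=="top" else 5,fy=4.6 if n=="top" else 5,interpolation=cv2.INTER_CUBIC))
E
```

```text
20.2
```

View pics/top2z.png

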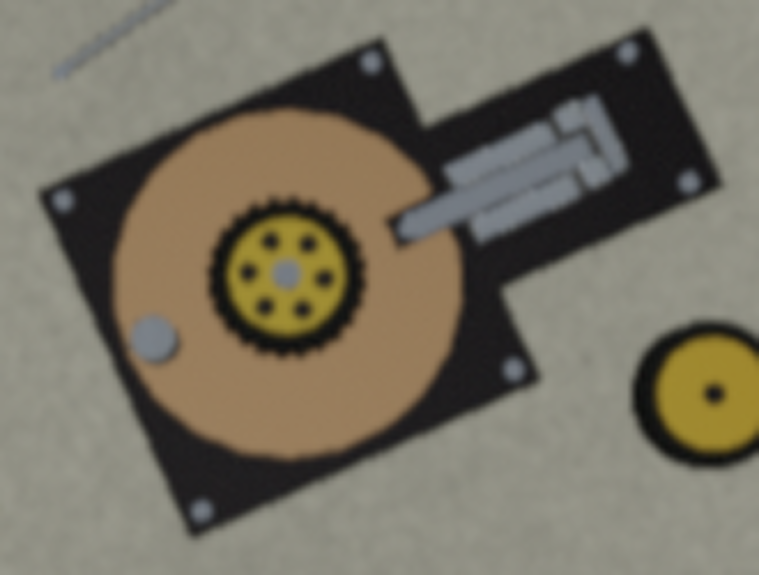

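View pics/side2z.png

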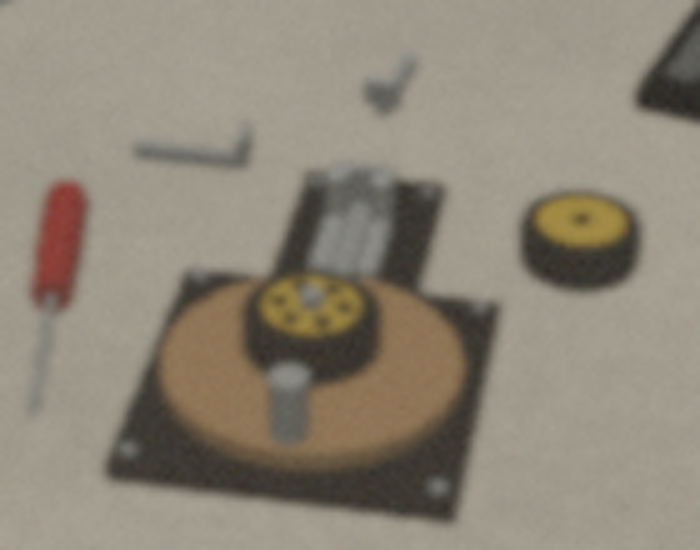

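The bar's nose is in the slot at (405,228) and the tab sits against the stop posts at (605,135). The loose parts are where they were, and the hand is clear. Handing in.

```bash
python3 - <<'E'
from h import *
from workcell import get_obs,hand_in
d0,d2=np.load("top0.npz"),dict(np.load("top2.npz"))
full=lambda z:np.array([260,140])+(np.array(z,float)+.5)/4.6-.5
for n,zp,z in(("tab top mid",(607,135),.046),("nose tip",(399,229),.024)):
    print(n,np.linalg.norm(ray(d2,full(zp),z)[0,:2]-C).round(4))
D=np.abs(d0["frame"].astype(int)-d2["frame"]).max(2)
print("diff screwdriver",D[90:160,265:358].max(),"spare",D[205:245,396:425].max(),"yellow part",D[215:262,215:262].max())
hand_in(); print(get_obs()["time_s"])
E
```

```text
tab top mid 0.1499
nose tip 0.0542
diff screwdriver 10 spare 10 yellow part 10
the job is handed in; nothing more can be done
the job is handed in; nothing more can be done
```

The wheel stand is locked and the job is handed in, after about 20 s of the 64 s allowed. I turned the disc about 105° counter-clockwise by pushing its post with a fingertip. Then I pushed the bar's tab home with the closed fingertips and lifted the hand clear.

- **Bar home:** it stopped firmly with the tool 164.1 mm from the axis (164 expected), at about 25 N on the wrist. In the top image the tab's top is centred 149.9 mm from the axis (149 expected) and the nose tip is at 54 mm (53 expected).
- **Disc angle:** before the bar went in, the disc measured 1.3 to 1.7° past nominal. I left this uncorrected because the slot's clearance covered it, and the bar went in without noticeable resistance until the stops.
- **Loose parts:** the images of the screwdriver, spare wheel and gearmotor before and after differ only by noise.
- **Forces:** nothing above about 27 N was read at the wrist. It was read between moves, not continuously.

No check failed.

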